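# Feed a carton home along the organiser's rim with a pan scraper

## Robot

A 6-joint arm with a two-finger parallel gripper is mounted at the origin on the work surface. World frame = base frame: x ahead of the robot, y to its left, z up, the work surface at z = 0. Lengths are in mm, angles in rad, forces in N, time in s.
With the tool pointing down it reaches from about 350 to 975 mm from the base axis. Payload 7.1 kg.
Tool frame: the origin (TCP) lies between the finger pads; the fingertips stand 17 mm ahead of it and the grasp point (between the pads) lies 2 mm behind it; z points along the fingers, y is the line along which they close (so a half turn about z gives the same grasp; the last joint's range is limited). The gripper opens to 88 mm and grips with 3 to 60 N. Pads are 20 mm wide; open, the fingers measure 115 mm over their backs; the gripper's body (75 mm by 178 mm) begins 61 mm behind the grasp point.
Start: joints at [-0.019, 0.423, 1.63, -0, 1.089, -0.019], TCP at [624.984, 0.026, 239.675] pointing down, gripper open.
Joint ranges: [-3, 3], [-0.9, 2.11], [0.09, 2.58], [-1.31, 4.45], [0.11, 2.69], [-2.54, 2.54]. Speed limits (rad/s): [2.39, 2.39, 3.01, 3.14, 3.14, 3.14].

## Interface

Orientations are given as a rotation vector (axis times angle).
In Python, from workcell import ctrl gives the robot as it stands.
- The arm moves only by the shell command python3 jog.py [OPENING], which reads ROWS from standard input. ROWS is 1 to 5 rows, one to a line, with the numbers parted by commas; each row has 6 numbers: dx, dy, dz in m, then a rotation vector rx, ry, rz in units of 0.05 rad; each row shifts and turns the commanded pose from where the row before left it, along the tool's axes as they then stand; what a row does not reach is not made up. A row lasts 1/12 s, in which the tool goes at most 41.7 mm and 0.125 rad, less where a joint would pass 70% of its speed; a pose out of reach is approached as far as the arm can. OPENING is the finger opening in mm, set as the command begins (- or left out keeps the last). The fingers move at their own pace and stop on an object; the grip force is fixed at half the most. Time passes only in rows, so rows that do not move let the fingers close. It prints the time, the measured TCP pose, the force, the opening and the grip force at its end. Input that does not fit is refused with a message, and nothing moves.
- ctrl.get_obs(): the state, without advancing time (a new reading comes with each control period).
- ctrl.get_image(name): name is "scene" or "side" or "wrist"; returns a dict with "img" (480x640x3 uint8, red, green, blue), "fx", "fy", "cx", "cy" (pixels), "R" (3x3) and "t" (3): a world point X has camera coordinates R X + t. Camera axes: x right, y down, z forward; pixel columns grow to the right and rows downward; lengths in mm; the calibration is good to about 2 mm. A picture is of the moment at which its call begins. There is no depth.
- ctrl.close_job(): hands the job in; it is judged then, once.
The state is a dict: "t": time; "qpos": joint angles; "qvel": joint speeds; "joint_torque": joint torques, N m; "ee_pos": TCP position; "orientation": TCP orientation; "ft_force": force on the tool from outside, world axes, zero at the start; "moment": the same for the moment, N m; "width": finger opening in mm; "grasp_force": force on a finger pad.
Only numpy, scipy, OpenCV 4.12 (cv2) and the standard library are available. Lean on these libraries where they do the work, as an engineer would, in place of code of your own. Each camera call takes 0.05 s, during which the arm holds its last target. There are 200 camera calls.

## Task

Pick up the long pan scraper and with its blade square the carton up flush against the clear organiser tray's far long rim, before it goes under the drawer. Then, using the scraper as a push stick, feed the carton under the drawer, keeping it against that rim all the way so that it passes the steel scourer dish, until it is fully home against the back wall. Finally lay the scraper flat on the cupboard floor outside the organiser, leaving the dish and the other things where they are.

Things in the scene. Friction and masses are not known exactly. Their poses are not given: they have to be found in the camera images.
- organiser: Clear plastic under-sink organiser, immovable. Bottom tray 340 x 220 mm, floor 5 mm thick, rims and back wall 5 mm thick with tops 20 mm above the cupboard floor, inner width 210 mm. Origin: centre of its underside; x runs from the open lipless mouth (x = -170 mm, facing roughly the robot's right) to the back wall, y from the guide rim (far from the robot) to the dish side.
- tier_front (a point): Middle of the lower front edge of the drawer tier over the back half of the tray, full width (organiser x = 0 to 170 mm): open-topped clear drawer on runners, underside 70 mm, top 138 mm above the cupboard floor, thin legs on the side rims. A drawer pull stands out 10 mm in front of it; the drawer stays shut. The front half of the tray is open above.
- corner (a point): Inner back corner of the tray where guide rim and back wall meet, on the tray floor (5 mm above the cupboard floor). Axes as the organiser's: x towards the back wall, y from the guide rim into the tray. The carton is home with its centre at x = -45, y = +35 mm here. The drawer tier's front edge is at x = -165 mm, the tray's mouth at x = -335 mm.
- carton: Plain cardboard carton, 90 x 70 x 45 mm (x, y, z), 0.2 to 0.4 kg, lying in the open front half of the tray with its long side roughly along the guide rim, 12 to 22 mm off it and up to 0.18 rad askew; origin at the centre of its underside. It slides on the tray floor with ordinary friction.
- scraper: Pan scraper lying flat on the cupboard floor, 280 mm long, 70 g; origin at mid-length on its underside, x along it to the blade. Wooden handle 18 mm wide, 20 mm high, x = -140 to 65 mm; black collar 28 mm wide, 14 mm high, x = 53 to 79; rigid black blade 44 mm wide, 8 mm thick, level with the underside, x = 75 to its blunt end at 140. Held at x = -30 the hand stays clear of the drawer tier.
- blade_end (a point): Middle of the scraper's blunt blade end, on its underside.
- handle_end (a point): Middle of the scraper's handle end, on its underside.
- dish: Round stainless scourer dish, 84 mm across, 24 mm high, with a steel scourer in it (42 mm high), loose in the tray under the drawer tier, beside the carton's lane; origin at the centre of its underside. To be left alone.
- plunger: Black hard plunger cup, 120 mm across, 82 mm high, standing loose on the cupboard floor beyond the organiser's far side; origin at the centre of its underside. To be left alone.
- spray: Closed red spray bottle with trigger, 72 mm across, 220 mm high, standing loose behind the organiser's back wall; origin at the centre of its underside. To be left alone.
- dustpan: Yellow dustpan, pan 200 x 210 mm and 47 mm high, handle along its +x to x = 208 mm, top 48 mm high; lying loose on the floor beyond the scraper; origin on its underside 20 mm handle-side of the pan's middle. To be left alone.

How it is judged:
By the outcome, as a careful person would: the job done as asked, in the order asked, and still so for the second after the job is handed in, with the robot touching nothing.
It also fails if it takes over 64 s, if anything falls off the work surface, if the arm or the gripper's body presses on something with over 40 N, if the wrist force passes 120 N, or if a joint passes its speed limit or range.

## Working session

There is one attempt and no reset: what is moved stays moved. The work goes in short steps, Python scripts to look and compute and a shell command to move; the robot and the scene stay as the last step left them, time stands still between calls to the robot, and variables do not carry over. Pictures are saved under pics/ and viewed, at most 10 in all, crops included, and the job is handed in when it is done.

```bash
ls; mkdir -p pics
python3 - <<'E'
from workcell import ctrl
import cv2,numpy as np,pickle
d={}
for n in ["scene","side","wrist"]:
    i=ctrl.get_image(n); d[n]=i
    cv2.imwrite(f"pics/{n}0.png",i["img"][:,:,::-1])
    print(n,i["fx"],i["cx"],i["cy"],np.round(-i["R"].T@i["t"]),np.round(i["R"][2],2))
pickle.dump(d,open("cam0.pkl","wb"))
o=ctrl.get_obs();print(o["t"],o["orientation"],o["ft_force"],o["width"])
E
```

```text
jog.py
pics
workcell.py
scene 574.5787267079406 312.0887512521926 239.3353906470886 [1502. -749.  935.] [-0.62  0.52 -0.58]
side 594.2957019727821 328.8466223347894 233.93471009820084 [  90. -838. 1183.] [ 0.33  0.57 -0.75]
wrist 421.82114847153224 319.8488495628782 231.9110197552175 [625.  81. 383.] [-0.   -0.3  -0.96]
0.15 [-2.22086020e+00 -2.22082037e+00  1.32821942e-03] [ 0.25964347 -0.58968034 -0.48980956] 87.89965227110325
```

View pics/scene0.png

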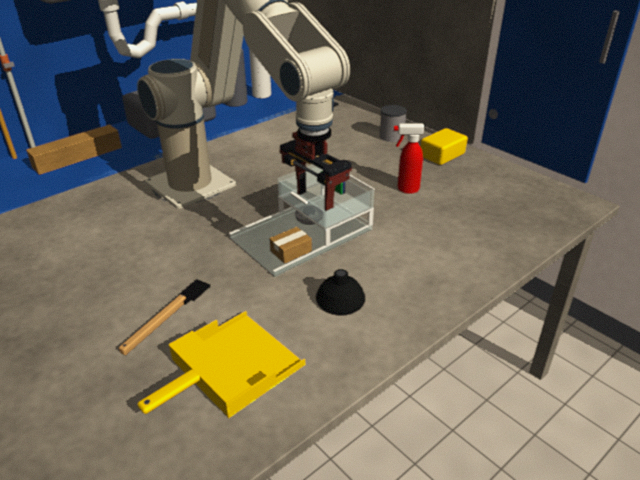

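View pics/side0.png

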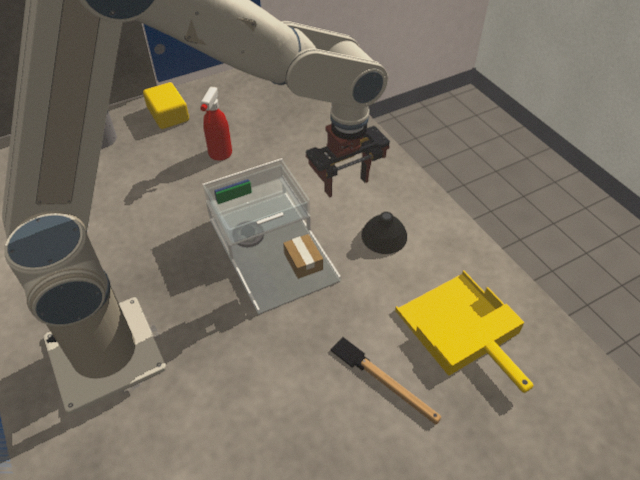

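```bash
cat > h.py <<'E'
import cv2,numpy as np
def crop(img,x0,y0,x1,y1,s,step=10):
    c=cv2.resize(img[y0:y1,x0:x1,::-1],None,fx=s,fy=s,interpolation=cv2.INTER_CUBIC)
    for x in range(-(-x0//step)*step,x1,step):
        cv2.putText(c,str(x),(int((x-x0)*s)-8,9),0,.33,(0,255,255),1); cv2.line(c,(int((x-x0+.5)*s),10),(int((x-x0+.5)*s),16),(0,255,255),1)
    for y in range(-(-y0//step)*step,y1,step):
        cv2.putText(c,str(y),(0,int((y-y0+.5)*s)+4),0,.33,(0,255,255),1); cv2.line(c,(22,int((y-y0+.5)*s)),(28,int((y-y0+.5)*s)),(0,255,255),1)
    return c
def ray(c,p):
    d=c["R"].T@np.array([(p[0]-c["cx"])/c["fx"],(p[1]-c["cy"])/c["fy"],1]); return -c["R"].T@c["t"],d
def atz(c,p,z):
    o,d=ray(c,p); return o+d*(z-o[2])/d[2]
def tri(*obs):
    A=np.zeros((3,3));b=np.zeros(3)
    for c,p in obs:
        o,d=ray(c,p);d=d/np.linalg.norm(d);P=np.eye(3)-np.outer(d,d);A+=P;b+=P@o
    X=np.linalg.solve(A,b); return X
def proj(c,X):
    v=c["R"]@np.asarray(X,float)+c["t"]; return np.array([v[0]/v[2]*c["fx"]+c["cx"],v[1]/v[2]*c["fy"]+c["cy"]])
def pad(ims,W,H):
    o=np.zeros((H,W,3),np.uint8)
    for (x,y,i) in ims: o[y:y+i.shape[0],x:x+i.shape[1]]=i[:H-y,:W-x]
    return o
E
python3 - <<'E'
import pickle;from h import *
d=pickle.load(open("cam0.pkl","rb"))
s=d["side"]["img"];c=d["scene"]["img"]
a=crop(s,195,155,345,312,3.8); b=crop(s,328,332,444,426,2)
cv2.imwrite("pics/a.png",pad([(0,0,a),(570,0,b)],800,600))
a=crop(c,226,165,380,275,5); 
cv2.imwrite("pics/b.png",pad([(0,0,a)],800,600)[:550])
E
```

```text
(no output)
```

View pics/a.png

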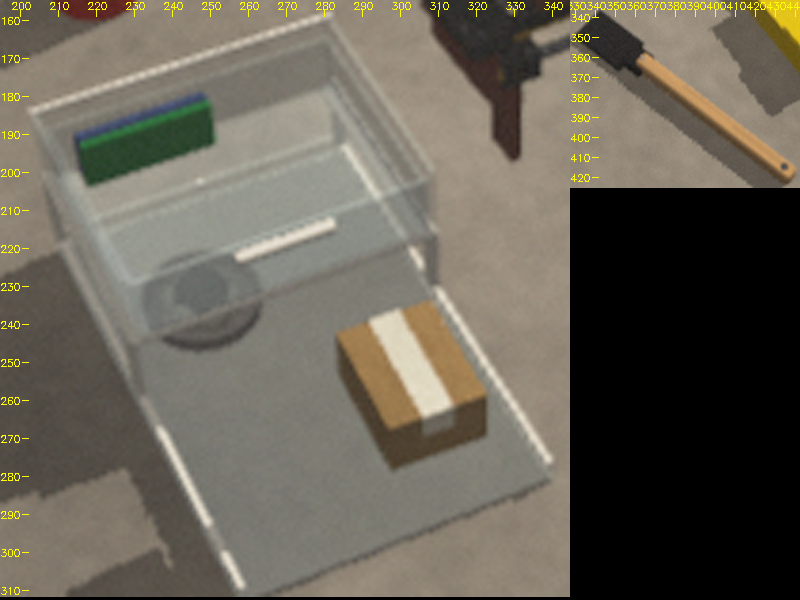

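View pics/b.png

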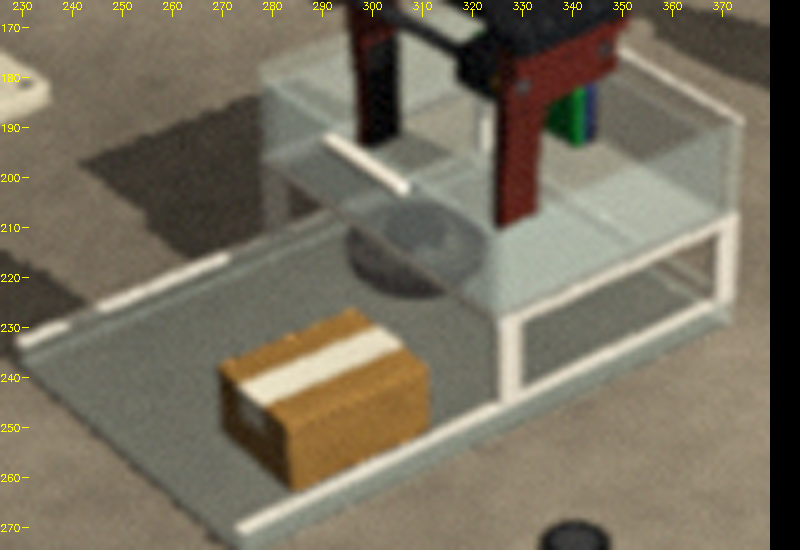

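```bash
cat > fit.py <<'E'
import pickle;from h import *
from scipy.optimize import least_squares
d=pickle.load(open("cam0.pkl","rb"));S,C=d["side"],d["scene"]
def fit(obs,p0):
    def X(p,m):
        c,s=np.cos(p[2]),np.sin(p[2]);return [p[0]+c*m[0]-s*m[1],p[1]+s*m[0]+c*m[1],m[2]+p[3]]
    f=lambda p:np.concatenate([proj(c,X(p,m))-q for c,q,m in obs])
    r=least_squares(f,p0+[0],loss="soft_l1",x_scale=[10,10,.1,5]);print(np.round(r.x,3));print(np.round(r.fun.reshape(-1,2),1).tolist());return r.x
if __name__=="__main__":
    # organiser y from guide rim(far) to dish side
    g=-107.5;h=107.5
    obs=[(S,(339.5,275.6),(-170,g,20)),(S,(257.7,309.2),(-170,h,20)),(S,(280.6,158.2),(170,-110,138)),(S,(202.7,184),(170,110,138)),(S,(307.7,201.9),(0,-110,138)),(S,(309.5,215.6),(0,-110,70)),
    (C,(273.5,270.5),(-170,g,20)),(C,(229.5,232.9),(-170,h,20)),(C,(373.5,188.9),(170,-110,138)),(C,(327.1,228.1),(0,-110,70)),(C,(278.1,178.9),(0,110,138)),(C,(327.1,244.9),(0,-110,20))]
    O=fit(obs,[550,0,1.57])
    a,b=45,35
    P={'fd':(-a,b),'fg':(-a,-b),'bd':(a,b),'bg':(a,-b)}
    o=[(S,(283.2,242.7),'bd',45),(S,(308.4,233.7),'bg',45),(S,(322.4,258.2),'fg',45),(S,(296.9,267.9),'fd',45),(S,(297.9,277.9),'fd',0),(S,(322.4,269),'fg',0),
    (C,(269.5,237.7),'fd',45),(C,(296.1,226.3),'bd',45),(C,(311.5,237.7),'bg',45),(C,(283.1,249.7),'fg',45),(C,(284.5,262.3),'fg',0),(C,(311.1,250.1),'bg',0),(C,(270.3,250.1),'fd',0)]
    K=fit([(c,q,(*P[k],z)) for c,q,k,z in o],[600,-50,1.57])
    c,s=np.cos(O[2]),np.sin(O[2]);dx=K[:2]-O[:2];print("carton in org",c*dx[0]+s*dx[1],-s*dx[0]+c*dx[1],K[2]-O[2],"base z",K[3])
    for n,p,q in [("handle",(438,417),(123,349)),("blade",(339,348),(204,286))]:
        print(n,tri((S,p),(C,q)),atz(S,p,10),atz(C,q,10))
    for n,c,bx in(("S",S,(325,330,445,426)),("C",C,(112,270,215,356))):
        x0,y0,x1,y1=bx;im=c["img"][y0:y1,x0:x1].astype(int)
        hs=cv2.cvtColor(c["img"][y0:y1,x0:x1],cv2.COLOR_RGB2HSV)
        for nm,m in(("wood",(hs[...,1]>90)&(hs[...,2]>90)&(hs[...,0]<20)),("black",hs[...,2]<40)):
            mm=m.astype(np.uint8);n2,l,st,ce=cv2.connectedComponentsWithStats(mm)
            k=1+np.argmax(st[1:,4]);ctr=cv2.minAreaRect(np.argwhere(l==k)[:,::-1].astype(np.float32))
            print(n,nm,st[k],np.round(cv2.boxPoints(ctr)+[x0,y0],1).tolist())
E
python3 fit.py
```

```text
[461.906  88.725   1.526  -3.364]
[[-0.7, 0.4], [0.2, -0.2], [-0.1, -1.1], [-1.6, -1.0], [1.0, -4.0], [-0.4, 1.0], [0.4, 0.7], [0.2, 0.8], [1.0, -0.5], [-0.9, 3.4], [-1.2, -1.7], [-1.0, 1.8]]
[511.42    8.231   1.494   5.116]
[[-0.8, -1.3], [-0.5, -1.2], [0.4, -0.7], [-0.3, -0.9], [-0.7, 0.3], [0.4, -0.2], [-1.1, -0.1], [0.0, -0.3], [-0.3, 0.1], [0.0, 0.4], [-0.7, 1.5], [0.4, 1.3], [-0.9, 1.1]]
carton in org -78.20566845724662 -53.054511735875586 -0.03206213583662687 base z 5.116057335840128
handle [ 556.26140767 -498.43779839   14.87298852] [ 558.09766882 -498.15156965   10.        ] [ 550.93290243 -495.98449977   10.        ]
blade [ 468.37372667 -243.14114537   -7.67471141] [ 462.01521854 -256.81719709   10.        ] [ 485.74052332 -247.70735458   10.        ]
S wood [ 36  28  80  65 780] [[358.7, 364.9], [364.8, 357.1], [441.9, 416.3], [435.8, 424.1]]
S black [13 25 26 15 49] [[336.1, 361.0], [338.0, 355.0], [364.5, 363.3], [362.6, 369.3]]
C wood [  7  24  67  62 913] [[116.2, 347.8], [181.5, 291.9], [188.8, 300.4], [123.6, 356.4]]
C black [ 69  10  29  24 313] [[178.1, 295.1], [200.6, 275.4], [209.6, 285.6], [187.0, 305.3]]
```

Units first: shifts go in m and turns go in units of 0.05 rad. So -11 mm is -0.011, -40 mm is -0.04.

```bash
echo '-0.04,-0.011,0,0,0,0
-0.04,-0.011,0,0,0,0
-0.04,-0.011,0,0,0,0
-0.04,-0.011,0,0,0,0
-0.04,-0.011,0,0,0,0' | python3 jog.py 
echo '-0.04,-0.011,0,0,0,0
-0.04,-0.011,0,0,0,0
-0.04,-0.011,0,0,0,0
-0.04,-0.011,0,0,0,0
0,0,0,0,0,0' | python3 jog.py
python3 - <<'E'
import pickle;from h import *
from workcell import ctrl
i=ctrl.get_image("wrist");pickle.dump(i,open("w1.pkl","wb"))
d=pickle.load(open("cam0.pkl","rb"))
cv2.imwrite("pics/w1.png",crop(i["img"],0,0,640,480,1.25,40))
from h import *
# plunger and dish rough, z known base
S,C=d["side"],d["scene"]
print("plunger knob",tri((S,(386,216)),(C,(341,273))),"dish",atz(S,(248,233),20),atz(C,(309,212),20))
o=ctrl.get_obs();print(o["t"],o["ee_pos"],o["orientation"])
E
```

```text
t: 0.57
ee_pos: [569.1, -201.4, 239.5]
orientation: [-2.221, -2.222, 0.0]
ft_force: [0.9, -0.7, -0.3]
width: 87.9
grasp_force: 0.0
t: 0.98
ee_pos: [523.8, -366.3, 239.5]
orientation: [2.226, 2.215, -0.003]
ft_force: [0.1, -0.5, 0.6]
width: 87.9
grasp_force: 0.0
plunger knob [738.03164631 -19.10207747  79.89609378] dish [425.33716576 148.96638347  20.        ] [413.80950368 157.69795914  20.        ]
1.0333 [ 524.55338007 -363.31406414  239.2990285 ] [ 2.22686283e+00  2.21589494e+00 -6.05645714e-04]
```

View pics/w1.png

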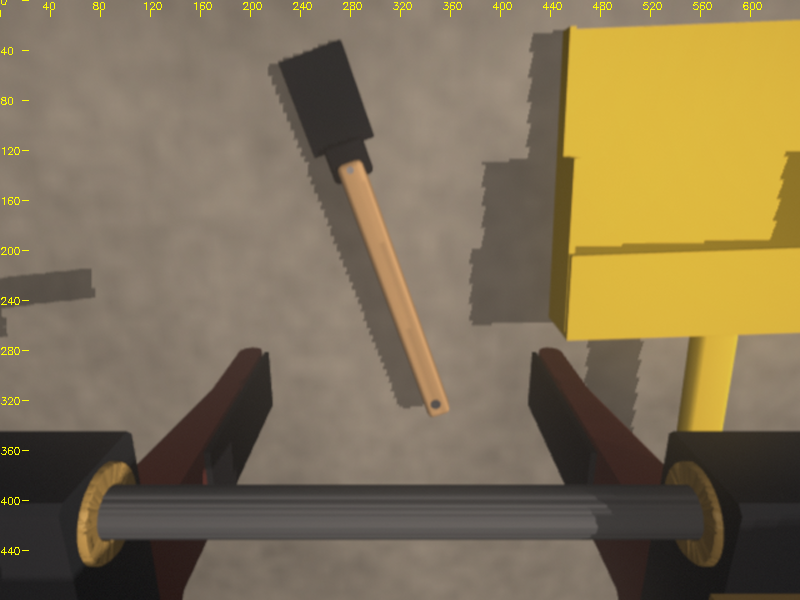

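Run:
```python
import pickle;from h import *
from fit import fit,S,C
W=pickle.load(open("w1.pkl","rb"))
obs=[(W,(222,49.2),(140,22,8)),(W,(272.4,31.6),(140,-22,8)),(W,(252.4,124.4),(75,22,8)),(W,(298,108.4),(75,-22,8)),(W,(345.2,332.4),(-140,9,20)),(W,(358.8,326),(-140,-9,20))]
p=fit(obs,[515,-375,1.9])
obs2=obs+[(S,(438.9,419),(-140,0,14)),(C,(119.9,351),(-140,0,14)),(S,(339,348),(140,0,6)),(C,(204.5,281),(140,0,6))]
p=fit(obs2,[515,-375,1.9])
print("handle end",tri((W,(352,329)),(S,(438.9,419)),(C,(119.9,351))),"blade end",tri((W,(247.2,40.4)),(S,(339,348)),(C,(204.5,281))))
c,s=np.cos(p[2]),np.sin(p[2]);g=p[:2]+np.array([c,s])*-30;print("grip",g)
# dustpan corner near: lower-left corner of pan
print("dustpan edge",atz(W,(452,218),0),atz(W,(440,262),0))
```

```text
[ 509.395 -369.43     1.899   -8.012]
[[0.8, 0.5], [-0.6, -0.8], [-0.6, 0.8], [0.7, -0.3], [-2.5, -0.7], [1.2, 0.5]]
[ 509.793 -369.339    1.901   -6.52 ]
[[0.6, 0.3], [-0.6, -1.1], [-0.6, 0.9], [0.9, -0.4], [-1.8, -0.0], [1.9, 1.1], [-1.2, 0.6], [1.7, 1.2], [-3.6, -4.8], [-0.8, 2.3]]
handle end [ 555.33222895 -503.29500272   12.2217289 ] blade end [ 465.21019331 -240.45634785    1.44283545]
grip [ 519.51402511 -397.72043155]
dustpan edge [ 648.33991844 -391.44046228    0.        ] [ 640.5605978  -435.78980274    0.        ]
```

Converted, -38 mm is -0.038, -6.5 mm is -0.0065, -0.112 rad is -2.24.

```bash
echo '-0.038,-0.0065,0,0,0,0
0,0,0.03,0,0,-2.24
0,0,0.03,0,0,-2.24
0,0,0.04,0,0,-2.22
0,0,0.04,0,0,0' | python3 jog.py 
echo '0,0,0.03,0,0,0
0,0,0,0,0,0
0,0,0,0,0,0' | python3 jog.py
python3 - <<'E'
from h import *
from workcell import ctrl
i=ctrl.get_image("wrist")
cv2.imwrite("pics/w2.png",crop(i["img"],0,0,640,480,1,40))
o=ctrl.get_obs();print(o["t"],o["ee_pos"],o["orientation"])
E
```

```text
t: 1.45
ee_pos: [520.2, -397.1, 99.0]
orientation: [1.811, 2.565, 0.0]
ft_force: [0.8, -0.1, 0.4]
width: 87.7
grasp_force: 0.0
t: 1.7
ee_pos: [519.0, -396.1, 68.3]
orientation: [-1.816, -2.558, -0.001]
ft_force: [0.4, 0.9, 0.1]
width: 88.0
grasp_force: 0.0
1.75 [ 520.24853564 -397.41281668   70.38179914] [-1.81890778e+00 -2.56144985e+00 -1.58329686e-04]
```

View pics/w2.png

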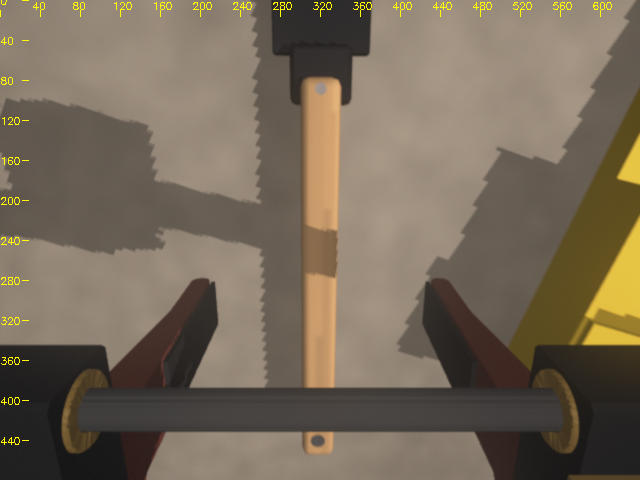

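Converted, 20 mm is 0.02, 5 mm is 0.005.

```bash
echo '0,0,0.025,0,0,0
0,0,0.02,0,0,0
0,0,0.005,0,0,0
0,0,0,0,0,0' | python3 jog.py 
echo '0,0,0,0,0,0
0,0,0,0,0,0
0,0,0,0,0,0
0,0,0,0,0,0
0,0,0,0,0,0' | python3 jog.py 10
echo '0,0,0,0,0,0
0,0,0,0,0,0
0,0,0,0,0,0
0,0,0,0,0,0
0,0,0,0,0,0' | python3 jog.py 10
```

```text
t: 2.08
ee_pos: [520.0, -398.0, 20.7]
orientation: [1.819, 2.56, -0.0]
ft_force: [-0.1, 0.3, -0.1]
width: 87.9
grasp_force: 0.0
t: 2.5
ee_pos: [519.8, -398.3, 20.5]
orientation: [1.819, 2.56, -0.0]
ft_force: [1.0, 0.2, -0.1]
width: 58.0
grasp_force: 0.0
t: 2.92
ee_pos: [519.4, -398.0, 19.6]
orientation: [-1.82, -2.561, -0.0]
ft_force: [0.0, -0.4, 0.9]
width: 24.6
grasp_force: 0.0
```

Converted, 38.4 mm is 0.0384, -14.2 mm is -0.0142, 0.125 rad is 2.5.

```bash
echo '0,0,0,0,0,0
0,0,0,0,0,0
0,0,0,0,0,0
0,0,0,0,0,0
0,0,0,0,0,0' | python3 jog.py 10
echo '0,0,-0.02,0,0,0
0,0,-0.02,0,0,2.5
0,0,-0.02,0,0,2.5
0,0,-0.02,0,0,2.5
0,0,0,0,0,0' | python3 jog.py
echo '0.0384,-0.0142,0,0,0,0
0.0384,-0.0142,0,0,0,0
0.0384,-0.0142,0,0,0,0
0.0384,-0.0142,0,0,0,0
0,0,0,0,0,0' | python3 jog.py
python3 - <<'E'
from h import *
import pickle
from workcell import ctrl
i=ctrl.get_image("wrist");o=ctrl.get_obs();i["o"]=o;pickle.dump(i,open("w3.pkl","wb"))
cv2.imwrite("pics/w3.png",crop(i["img"],0,0,640,480,1.25,40))
print(o["t"],o["ee_pos"],o["orientation"],o["width"],o["grasp_force"])
E
```

```text
t: 3.33
ee_pos: [519.4, -397.9, 19.6]
orientation: [-1.82, -2.561, 0.0]
ft_force: [-0.2, -0.8, -0.7]
width: 17.7
grasp_force: 30.0
t: 3.75
ee_pos: [521.5, -399.5, 103.6]
orientation: [2.266, 2.167, 0.001]
ft_force: [0.9, -0.3, -0.2]
width: 17.8
grasp_force: 30.0
t: 4.17
ee_pos: [463.8, -235.7, 97.9]
orientation: [-2.252, -2.178, 0.003]
ft_force: [-0.8, -0.1, 0.0]
width: 17.6
grasp_force: 30.0
4.2167 [ 466.33431011 -238.59844892   98.56240241] [-2.25517029e+00 -2.18097942e+00  1.88093074e-03] 17.616139671184513 29.995489418506622
```

View pics/w3.png

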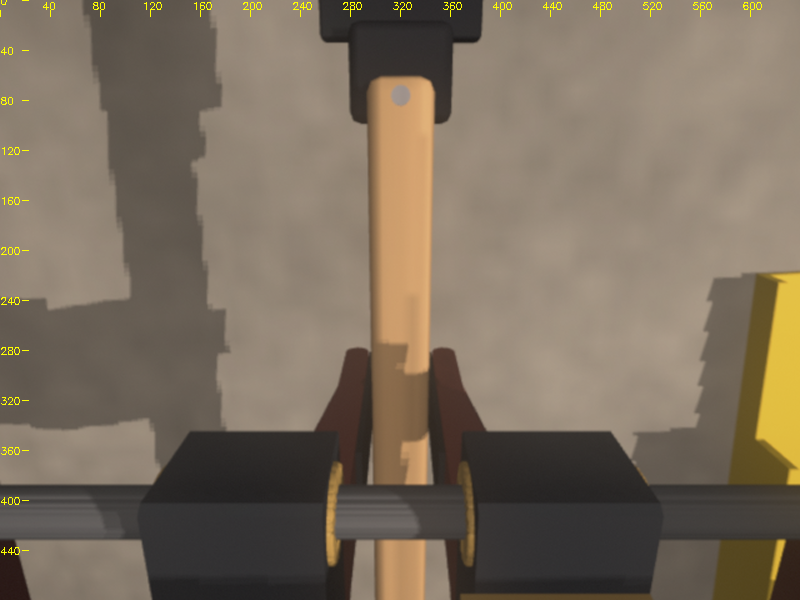

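Run:
```python
from fit import *
g=-107.5;h=107.5
obs=[(S,(339.5,275.6),(-170,g,20)),(S,(257.7,309.2),(-170,h,20)),(S,(280.6,158.2),(170,-110,138)),(S,(202.7,184),(170,110,138)),
    (C,(273.5,270.5),(-170,g,20)),(C,(229.5,232.9),(-170,h,20)),(C,(373.5,188.9),(170,-110,138)),(C,(327.1,244.9),(0,-110,20))]
fit(obs,[460,89,1.53])
for n in("S","C"):
    print(n,[np.round(atz(c,q,m[2]),1).tolist() for c,q,m in obs if c is {"S":S,"C":C}[n]])
# guide-rim top line points
print("side rim",[np.round(atz(S,(195+a/3.8-.5,155+b/3.8-.5),20),1).tolist() for a,b in((441,292),(497,378),(549,461),(345,146))])
print("scene rim",[np.round(atz(C,(226+a/5-.5,165+b/5-.5),20),1).tolist() for a,b in((240,530),(495,408),(520,394),(722,304))])
print("dish rim S",[np.round(atz(S,(195+a/3.8-.5,155+b/3.8-.5),20),1).tolist() for a,b in((160,428),(208,524),(240,587))])
```

```text
[461.853  87.362   1.526  -2.185]
[[-0.4, 0.5], [0.4, -0.1], [0.1, -1.2], [-1.5, -1.0], [-0.0, 0.5], [-0.2, 0.6], [0.7, -0.7], [-1.3, 1.6]]
S [[562.5, -87.9, 20.0], [345.5, -78.9, 20.0], [576.0, 246.1, 138.0], [360.9, 254.7, 138.0]]
C [[562.3, -87.5, 20.0], [347.5, -77.1, 20.0], [583.1, 245.6, 138.0], [570.8, 88.2, 20.0]]
side rim [[570.1, 74.3, 20.0], [565.9, -11.1, 20.0], [561.0, -87.8, 20.0], [577.2, 233.3, 20.0]]
scene rim [[562.3, -87.5, 20.0], [570.2, 79.3, 20.0], [569.7, 97.9, 20.0], [581.4, 241.1, 20.0]]
dish rim S [[353.5, 60.0, 20.0], [348.6, -25.2, 20.0], [345.7, -78.2, 20.0]]
```

Converted, 37.1 mm is 0.0371, -11.9 mm is -0.0119, 0.016 rad is 0.32.

```bash
echo '0.0371,-0.0119,0,0,0,0.32
0.0371,-0.0119,0,0,0,0
0.0371,-0.0119,0,0,0,0
0,0,0,0,0,0
0,0,0,0,0,0' | python3 jog.py
echo '0,0,0.03,0,0,0
0,0,0.03,0,0,0
0,0,0.004,0,0,0
0,0,0,0,0,0
0,0,0,0,0,0' | python3 jog.py
python3 - <<'E'
from h import *
import pickle
from workcell import ctrl
d={n:ctrl.get_image(n) for n in("side","scene")};o=ctrl.get_obs();d["o"]=o;pickle.dump(d,open("d4.pkl","wb"))
a=crop(d["side"]["img"],215,190,355,330,2.8); b=crop(d["scene"]["img"],205,180,345,300,2.8)
cv2.imwrite("pics/d4.png",pad([(0,0,a),(400,0,b)],800,400))
print(o["t"],o["ee_pos"],o["orientation"],o["ft_force"])
E
```

```text
t: 4.63
ee_pos: [438.8, -128.3, 99.4]
orientation: [-2.277, -2.164, 0.0]
ft_force: [-0.0, -1.2, -0.1]
width: 18.0
grasp_force: 30.0
t: 5.05
ee_pos: [439.4, -130.2, 35.9]
orientation: [-2.283, -2.158, 0.0]
ft_force: [-0.3, -0.0, -0.6]
width: 17.9
grasp_force: 30.0
5.15 [ 439.91595548 -130.09251212   36.75966742] [2.28171339e+00 2.15673917e+00 1.55740173e-03] [0.71254193 0.49085942 0.04914697]
```

View pics/d4.png

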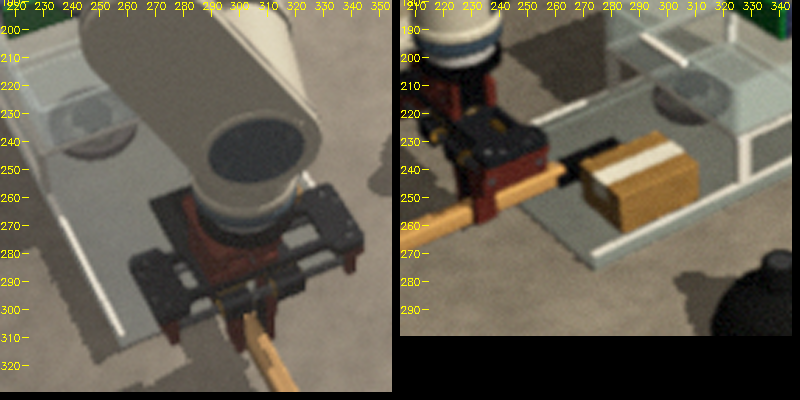

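Converted, 4 mm is 0.004, 3 mm is 0.003.

```bash
echo '0.003,0.004,0,0,0,0
0,0.004,0,0,0,0
0,0.003,0,0,0,0
0,0.003,0,0,0,0
0,0.003,0,0,0,0' | python3 jog.py
echo '0,0.002,0,0,0,0
0,0.001,0,0,0,0
0,0,0,0,0,0' | python3 jog.py
echo '0,0.002,0,0,0,0
0,0,0,0,0,0
0,0,0,0,0,0' | python3 jog.py
echo '0,0.002,0,0,0,0
0,0,0,0,0,0
0,0,0,0,0,0' | python3 jog.py
python3 -c "
from workcell import ctrl
o=ctrl.get_obs();print(o['ee_pos'],o['orientation'],o['ft_force'],o['moment'])"
```

```text
t: 5.57
ee_pos: [455.8, -127.0, 35.8]
orientation: [-2.281, -2.159, 0.001]
ft_force: [-2.9, 0.2, 1.5]
width: 17.6
grasp_force: 30.1
t: 5.82
ee_pos: [459.1, -127.3, 35.6]
orientation: [-2.282, -2.159, 0.0]
ft_force: [-3.3, 0.3, 0.6]
width: 17.9
grasp_force: 30.1
t: 6.07
ee_pos: [461.1, -127.5, 35.6]
orientation: [2.283, 2.158, 0.0]
ft_force: [-2.2, 1.2, -0.2]
width: 17.7
grasp_force: 30.1
t: 6.32
ee_pos: [463.2, -127.7, 35.7]
orientation: [2.283, 2.158, 0.0]
ft_force: [-1.2, 0.6, 0.5]
width: 17.9
grasp_force: 30.1
[ 463.20092144 -127.66752717   35.69972873] [2.28273165e+00 2.15800847e+00 3.40182728e-04] [-1.22943244  0.62497075  0.49231555] [0.27129925 0.41122673 0.40085414]
```

```bash
for k in 1; do echo '0,0.0015,0,0,0,0
0,0,0,0,0,0
0,0,0,0,0,0' | python3 jog.py | grep -E "ee_pos|ft"; done
echo '0,0.0015,0,0,0,0
0,0,0,0,0,0
0,0,0,0,0,0' | python3 jog.py | grep -E "ee_pos|ft"
python3 - <<'E'
from h import *
import pickle
from workcell import ctrl
d={n:ctrl.get_image(n) for n in("side","scene")};o=ctrl.get_obs();d["o"]=o;pickle.dump(d,open("d5.pkl","wb"))
print(o["ee_pos"],o["ft_force"],o["moment"])
b=crop(d["scene"]["img"],205,190,345,290,5.7)
cv2.imwrite("pics/d5.png",b)
E
```

```text
ee_pos: [464.2, -127.7, 35.6]
ft_force: [-4.7, -0.2, 0.4]
ee_pos: [465.0, -127.8, 35.5]
ft_force: [-6.2, -2.0, 1.1]
[ 464.96940875 -127.81116301   35.44367508] [-6.631875   -2.32380525  1.60478841] [-0.2290903   1.02011349  0.65150926]
```

View pics/d5.png

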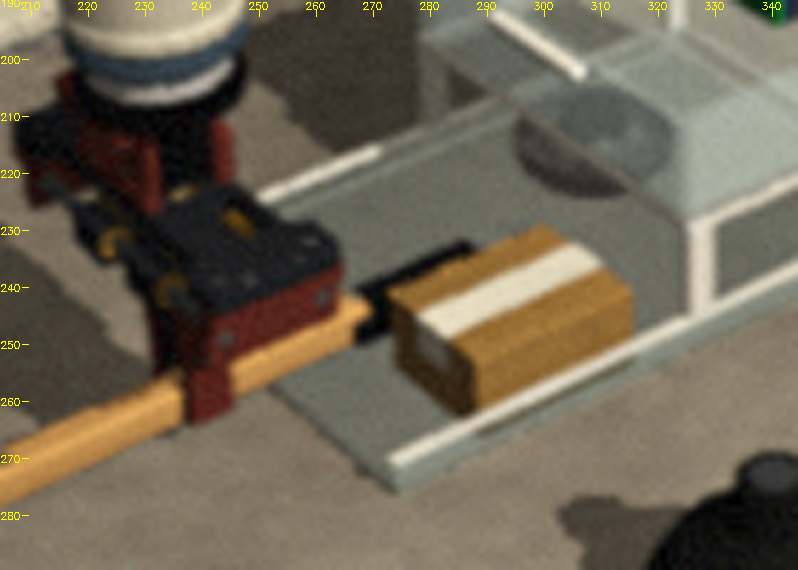

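```bash
echo '0,-0.006,0,0,0,0
-0.033,0,0,0,0,0
-0.034,0,0,0,0,0
-0.034,0,0,0,0,0
0,0,0,0,0,0' | python3 jog.py | grep -E "ee_pos|ft"
echo '0,0.03,0,0,0,0
0,0.0295,0,0,0,0
0,0,0,0,0,0
0,0,0,0,0,0
0,0,0,0,0,0' | python3 jog.py | grep -E "ee_pos|ft"
cat > st.py <<'E'
import numpy as np
from workcell import ctrl
o=ctrl.get_obs();a=1.521;c,s=np.cos(a),np.sin(a);x,y=o["ee_pos"][:2]-np.array([462,88]);r=o["orientation"]
print("t",o["t"],"org",np.round([c*x+s*y,-s*x+c*y],1),"blade end x",round(c*x+s*y+170,1),"z",round(o["ee_pos"][2],1),"yaw rel",round(2*np.arctan2(r[1],r[0])%(2*np.pi)-a,4),"F",np.round(o["ft_force"],1),np.round(o["moment"],1),o["width"])
E
python3 st.py
```

```text
ee_pos: [456.6, -233.7, 36.5]
ft_force: [0.5, 0.3, -0.1]
ee_pos: [513.2, -231.0, 35.4]
ft_force: [-0.7, -0.5, -0.3]
t 7.75 org [-316.  -67.] blade end x -146.0 z 35.4 yaw rel -0.0063 F [-0.7 -0.5 -0.3] [-0. -0.  0.] 17.434950657601593
```

Converted, 8 mm is 0.008, 5 mm is 0.005.

```bash
echo '0.008,0,0,0,0,0
0.006,0,0,0,0,0
0.005,0,0,0,0,0
0.005,0,0,0,0,0
0.006,0,0,0,0,0' | python3 jog.py | grep ft;python3 st.py
echo '0.006,0.0001,0,0,0,0
0.006,0.0001,0,0,0,0
0.006,0.0001,0,0,0,0
0.006,0.0001,0,0,0,0
0.006,0.0001,0,0,0,0' | python3 jog.py | grep ft;python3 st.py
echo '0.006,0.0001,0,0,0,0
0.006,0.0001,0,0,0,0
0.006,0.0001,0,0,0,0
0.006,0.0001,0,0,0,0
0.006,0.0001,0,0,0,0' | python3 jog.py | grep ft;python3 st.py
python3 - <<'E'
from h import *
import pickle
from workcell import ctrl
d={n:ctrl.get_image(n) for n in("side","scene")};pickle.dump(d,open("d6.pkl","wb"))
a=crop(d["side"]["img"],225,180,365,330,2.8); b=crop(d["scene"]["img"],235,180,375,280,2.8)
cv2.imwrite("pics/d6.png",pad([(0,0,a),(400,0,b)],800,420))
E
```

```text
ft_force: [-1.2, -4.0, 0.1]
t 8.1667 org [-286.2  -67.6] blade end x -116.2 z 35.8 yaw rel -0.0057 F [-1.2 -4.   0.1] [-0.5  0.2  0.2] 17.70920982513647
ft_force: [-2.4, -3.7, -0.1]
t 8.5833 org [-256.1  -68.3] blade end x -86.1 z 35.6 yaw rel -0.0058 F [-2.4 -3.7 -0.1] [-0.6  0.3  0.3] 18.08785368647693
ft_force: [-1.9, -3.5, -0.8]
t 9.0 org [-226.1  -68.8] blade end x -56.1 z 35.6 yaw rel -0.0058 F [-1.9 -3.5 -0.8] [-0.7  0.5  0.4] 17.879570652073475
```

View pics/d6.png

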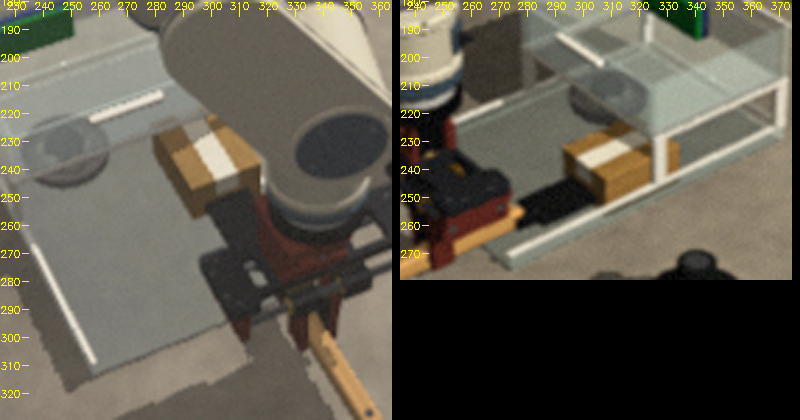

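Converted, 6 mm is 0.006, 0.1 mm is 0.0001.

```bash
echo '0.006,0.0001,0,0,0,0
0.006,0.0001,0,0,0,0
0.006,0.0001,0,0,0,0
0.006,0.0001,0,0,0,0
0.006,0.0001,0,0,0,0' | python3 jog.py | grep ft;python3 st.py
echo '0.006,0,0,0,0,0
0.006,0,0,0,0,0
0.006,0,0,0,0,0
0.006,0,0,0,0,0
0.006,0,0,0,0,0' | python3 jog.py | grep ft;python3 st.py
echo '0.006,0,0,0,0,0
0.006,0,0,0,0,0
0.006,0,0,0,0,0
0.006,0,0,0,0,0
0.006,0,0,0,0,0' | python3 jog.py | grep ft;python3 st.py
echo '0.005,0,0,0,0,0
0.005,0,0,0,0,0
0.005,0,0,0,0,0
0.005,0,0,0,0,0
0.005,0,0,0,0,0' | python3 jog.py | grep ft;python3 st.py
```

```text
ft_force: [-0.6, -2.7, -0.5]
t 9.5167 org [-196.1  -69.8] blade end x -26.1 z 35.7 yaw rel -0.0063 F [-0.6 -2.7 -0.5] [-0.5  0.2  0.1] 17.78225325001535
ft_force: [-1.7, -2.3, -0.5]
t 9.9333 org [-166.   -69.9] blade end x 4.0 z 35.7 yaw rel -0.0062 F [-1.7 -2.3 -0.5] [-0.5  0.2  0.2] 17.77447266406415
ft_force: [-1.8, -2.3, -0.3]
t 10.35 org [-136.1  -70.1] blade end x 33.9 z 35.7 yaw rel -0.0062 F [-1.8 -2.3 -0.3] [-0.5  0.2  0.3] 17.72457928135912
ft_force: [-1.3, -3.5, 0.1]
t 10.7667 org [-111.2  -70.2] blade end x 58.8 z 35.6 yaw rel -0.0062 F [-1.3 -3.5  0.1] [-0.5  0.3  0.3] 17.84263760780876
```

Converted, 4 mm is 0.004, 3 mm is 0.003.

```bash
echo '0.004,0,0,0,0,0
0.004,0,0,0,0,0
0.003,0,0,0,0,0
0,0,0,0,0,0' | python3 jog.py | grep ft;python3 st.py
echo '0.002,0,0,0,0,0
0,0,0,0,0,0
0,0,0,0,0,0' | python3 jog.py | grep ft;python3 st.py
echo '0.0015,0,0,0,0,0
0,0,0,0,0,0
0,0,0,0,0,0' | python3 jog.py | grep ft;python3 st.py
```

```text
ft_force: [0.3, -0.4, -2.1]
t 11.1 org [-100.   -70.4] blade end x 70.0 z 35.7 yaw rel -0.0062 F [ 0.3 -0.4 -2.1] [-0.   0.   0.1] 17.57959234608343
ft_force: [0.2, -0.1, -2.0]
t 11.35 org [-98.4 -70.8] blade end x 71.6 z 35.7 yaw rel -0.0068 F [ 0.2 -0.1 -2. ] [-0.  -0.1 -0. ] 18.113559056303966
ft_force: [-0.8, -2.3, -0.1]
t 11.6 org [-97.2 -70.6] blade end x 72.8 z 35.7 yaw rel -0.0064 F [-0.8 -2.3 -0.1] [-0.2  0.   0. ] 17.843992502004806
```

Converted, 1.5 mm is 0.0015.

```bash
echo '0.0015,0,0,0,0,0
0,0,0,0,0,0
0,0,0,0,0,0' | python3 jog.py | grep ft;python3 st.py
echo '0.0015,0,0,0,0,0
0,0,0,0,0,0
0,0,0,0,0,0' | python3 jog.py | grep ft;python3 st.py
echo '0.0015,0,0,0,0,0
0,0,0,0,0,0
0,0,0,0,0,0' | python3 jog.py | grep ft;python3 st.py
```

```text
ft_force: [-0.2, -0.7, -0.7]
t 11.85 org [-95.6 -70.5] blade end x 74.4 z 35.7 yaw rel -0.0063 F [-0.2 -0.7 -0.7] [-0.3  0.   0.1] 17.783269501570082
ft_force: [0.8, -9.2, -0.3]
t 12.1 org [-95. -71.] blade end x 75.0 z 35.9 yaw rel -0.0058 F [ 0.8 -9.2 -0.3] [-1.5 -0.  -0. ] 17.7843072721677
ft_force: [0.1, -19.2, 1.4]
t 12.35 org [-94.8 -71.4] blade end x 75.2 z 36.0 yaw rel -0.0052 F [  0.1 -19.2   1.4] [-3.1 -0.1  0.1] 17.802615066792097
```

Converted, -20 mm is -0.02, -5 mm is -0.005.

```bash
echo '-0.005,0,0,0,0,0
-0.02,0,0,0,0,0
-0.035,0,0,0,0,0
-0.035,0,0,0,0,0
-0.035,0,0,0,0,0' | python3 jog.py | grep -E "ee_pos|ft"
echo '-0.04,0,0,0,0,0
-0.04,0,0,0,0,0
-0.04,0,0,0,0,0
-0.04,0,0,0,0,0
-0.04,0,0,0,0,0' | python3 jog.py | grep -E "ee_pos|ft"
echo '-0.03,0,0,0,0,0
-0.025,0,0,0,0,0
-0.015,0,0,0,0,0
0,0,0,0,0,0
0,0,0,0,0,0' | python3 jog.py | grep -E "ee_pos|ft"
python3 - <<'E'
from h import *
import pickle
from workcell import ctrl
c={n:ctrl.get_image(n) for n in("side","scene")};pickle.dump(c,open("d7.pkl","wb"))
a=1.521;R=np.array([[np.cos(a),-np.sin(a)],[np.sin(a),np.cos(a)]])
def poly(cam,x,y,t):
    r=np.array([[np.cos(t),-np.sin(t)],[np.sin(t),np.cos(t)]])
    pts=[proj(cam,[*(np.array([462,88])+R@(np.array([x,y])+r@np.array([i,j]))),z]) for i in(-45,45) for j in(-35,35) for z in(5,50)]
    return cv2.convexHull(np.array(pts,np.float32))
from scipy.optimize import minimize
for n,cam in c.items():
    h=cv2.cvtColor(cam["img"],cv2.COLOR_RGB2HSV);P=poly(cam,120,-70,0)
    box=np.zeros(h.shape[:2],np.uint8);x,y,w,hh=cv2.boundingRect(P);box[y-15:y+hh+15,x-15:x+w+15]=1
    m=((h[...,0]<24)&(h[...,0]>5)&(h[...,1]>70)).astype(np.uint8)&box
    pm=np.zeros_like(box);cv2.fillConvexPoly(pm,P.astype(np.int32),1)
    print(n,"pred box",(x,y,w,hh),"mask box",cv2.boundingRect(m),"n",m.sum(),"in pred",(m&pm).sum(),pm.sum())
E
```

```text
ee_pos: [520.4, -138.6, 35.7]
ft_force: [0.7, 0.7, -0.4]
ee_pos: [509.0, -339.2, 35.7]
ft_force: [2.2, 0.0, -1.3]
ee_pos: [505.1, -407.1, 35.3]
ft_force: [-0.4, 1.0, -0.6]
side pred box (258, 182, 39, 42) mask box (0, 0, 0, 0) n 0 in pred 0 1073
scene pred box (329, 204, 42, 36) mask box (332, 213, 37, 38) n 399 in pred 398 1027
```

Units first: shifts go in m and turns go in units of 0.05 rad. So 2 mm is 0.002, 7 mm is 0.007.

```bash
echo '0,0,0.007,0,0,0
0,0,0.005,0,0,0
0,0,0.002,0,0,0
0,0,0,0,0,0
0,0,0,0,0,0' | python3 jog.py | grep -E "ee_pos|ft"
echo '0,0,0.001,0,0,0
0,0,0,0,0,0
0,0,0,0,0,0' | python3 jog.py | grep -E "ee_pos|ft"
python3 st.py
```

```text
ee_pos: [505.3, -406.9, 21.3]
ft_force: [-0.1, -0.5, -1.3]
ee_pos: [505.4, -407.5, 20.8]
ft_force: [0.2, 0.1, -0.5]
t 14.3667 org [-492.7  -68.1] blade end x -322.7 z 20.8 yaw rel -0.0063 F [ 0.2  0.1 -0.5] [ 0.  0. -0.] 17.53690593751446
```

```bash
echo '0,0,0.0007,0,0,0
0,0,0,0,0,0
0,0,0,0,0,0' | python3 jog.py | grep -E "ee_pos|ft"
echo '0,0,0,0,0,0
0,0,0,0,0,0
0,0,0,0,0,0
0,0,0,0,0,0
0,0,0,0,0,0' | python3 jog.py 60
echo '0,0,0,0,0,0
0,0,0,0,0,0
0,0,0,0,0,0
0,0,0,0,0,0
0,0,0,0,0,0' | python3 jog.py
echo '0,0,-0.01,0,0,0
0,0,-0.03,0,0,0
0,0,-0.04,0,0,0
0,0,-0.04,0,0,0
0,0,-0.04,0,0,0' | python3 jog.py
echo '-0.04,0,0,0,0,0
-0.04,0,0,0,0,0
-0.04,0,0,0,0,0
-0.04,0,0,0,0,0
0,0,0,0,0,0' | python3 jog.py | grep ee_pos
python3 - <<'E'
from h import *
import pickle
from workcell import ctrl
d0=pickle.load(open("cam0.pkl","rb"))
c={n:ctrl.get_image(n) for n in("side","scene","wrist")};pickle.dump(c,open("d8.pkl","wb"))
a=1.521;R=np.array([[np.cos(a),-np.sin(a)],[np.sin(a),np.cos(a)]])
def W(x,y,z):return [*(np.array([462,88])+R@np.array([x,y])),z]
for n in("side","scene"):
    cam=c[n];P=cv2.convexHull(np.array([proj(cam,W(x,y,z)) for x in(75,165) for y in(-105,-35) for z in(5,50)],np.float32))
    pm=np.zeros(cam["img"].shape[:2],np.uint8);cv2.fillConvexPoly(pm,np.round(P).astype(np.int32),1)
    h=cam["img"].astype(int);rb=h[...,0]-h[...,2]
    big=cv2.dilate(pm,np.ones((17,17)))
    for th in(15,25,35):
        m=((rb>th)&(big>0)).astype(np.uint8)
        print(n,th,"pred",cv2.boundingRect(pm),"mask",cv2.boundingRect(m),m.sum(),"inside",(m&pm).sum(),pm.sum(),"cent",np.round(np.argwhere(m).mean(0)[::-1],1),np.round(np.argwhere(pm).mean(0)[::-1],1))
# scraper & changed objects
for n in("side","scene"):
    df=np.abs(c[n]["img"].astype(int)-d0[n]["img"]).sum(2)
    for nm,(X,r) in dict(dish=((420,153,20),8),plunger=((738,-19,40),15),spray=(None,0)).items():
        if X is None: continue
        u,v=proj(c[n],X).astype(int);print(n,nm,(u,v),df[v-r:v+r,u-r:u+r].mean().round(1))
E
```

```text
ee_pos: [505.4, -407.5, 20.0]
ft_force: [0.1, 0.5, -0.1]
t: 15.03
ee_pos: [505.4, -407.4, 20.0]
orientation: [2.283, 2.158, 0.0]
ft_force: [0.7, 0.2, 0.4]
width: 47.6
grasp_force: 0.0
t: 15.45
ee_pos: [505.4, -407.4, 20.0]
orientation: [2.283, 2.158, 0.0]
ft_force: [-0.2, -0.5, 0.4]
width: 60.3
grasp_force: 0.0
t: 15.87
ee_pos: [505.0, -407.2, 182.2]
orientation: [-2.283, -2.158, 0.0]
ft_force: [1.1, -0.7, 0.7]
width: 60.3
grasp_force: 0.0
ee_pos: [495.1, -574.0, 181.3]
side 15 pred (258, 182, 39, 42) mask (250, 174, 55, 58) 2105 inside 952 1114 cent [279.6 199.1] [277.2 202.5]
side 25 pred (258, 182, 39, 42) mask (255, 174, 50, 47) 1135 inside 435 1114 cent [285.1 191.5] [277.2 202.5]
side 35 pred (258, 182, 39, 42) mask (272, 174, 33, 37) 104 inside 12 1114 cent [290.4 186.8] [277.2 202.5]
scene 15 pred (330, 204, 41, 36) mask (325, 196, 54, 52) 1562 inside 798 1014 cent [354.5 225.5] [350.  221.5]
scene 25 pred (330, 204, 41, 36) mask (326, 200, 53, 48) 1072 inside 522 1014 cent [357.9 228.2] [350.  221.5]
scene 35 pred (330, 204, 41, 36) mask (338, 213, 41, 34) 394 inside 345 1014 cent [357.  225.2] [350.  221.5]
side dish (np.int64(245), np.int64(232)) 45.4
side plunger (np.int64(384), np.int64(225)) 276.5
scene dish (np.int64(309), np.int64(213)) 12.8
scene plunger (np.int64(340), np.int64(286)) 11.8
```

```bash
python3 -c "
from workcell import ctrl
print(ctrl.get_obs()['t'],ctrl.close_job())"
```

```text
the job is handed in; nothing more can be done
16.4333 None
```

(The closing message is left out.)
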